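Trap the front jar of a spring-fed shelf tray

TASK

Let the front jar out of the spring-fed shelf tray without letting it slide off: with one fingertip press the thumb pad of the tray's front stop fully down, with the other finger already waiting in front of the row, so that the spring pushes the front jar out over the lowered stop and onto that waiting finger. The jar must come to rest upright and clearly past the stop, but with less than half of its foot over the edge of the deck. Finish while still holding: stop held down by one fingertip, jar trapped by the other; lift and tip nothing, and leave the bottle, the tin and the tape roll alone.

Things in the scene. Friction and masses are not known exactly. Their poses are not given: they have to be found in the camera images.
- tray: Fixed one-lane aluminium shelf tray, 236 mm long, 78 wide, smooth deck 26 above the bench. Origin on the bench under the lane's centre line. +x runs along the lane to the back, -x to the open front where jars come out, +y across, z up. Lane fences: y = +-34 to +-37 mm, 46 high, from x = -100 mm back. A black spring housing, 38 high, stands at x = -100 to -78, y = -38 to -63 mm.
- deck_edge (a point): Middle of the deck's front edge, 26 mm above the bench, at tray x = -100 mm, y = 0. Nothing carries a jar beyond this edge; in front of it (tray -x) is free bench. The jars' way out is tray y = -32 to +32 mm.
- pusher (a joint): Travel of the black sprung pusher behind the row in m: 0 = start, grows as the row moves to the front. It always presses the row forwards with about 2 N; its damper lets the row advance at roughly 0.1 m/s once the stop is down.
- front_stop (a joint): Sliding travel of the sprung front stop in m: 0 = up, 0.017 = fully down. Its steel plate, 4 mm thick just before the deck's edge (tray y = -67 to +34 mm), stands 13 mm above the deck at 0, frees the row from about 0.013 on, and lies 4 mm below the deck at 0.017. About 1.5 N starts it, 3.5 N holds it fully down (up to 5 N with the row leaning on it); let go, it springs up again, even under a jar.
- thumb_pad (a point): Centre of the top face of the stop's black ribbed thumb pad, which juts forward beside the jars' way out: tray x = -100 to -148 mm, y = -37 to -67 mm. The point is at tray (-124, -52) mm, 54 mm above the bench with the stop up, 37 mm fully down (it moves with the stop).
- jar_front: The front one of three equal round glass jars standing in the lane: amber, white paper label, red lid; 64 in diameter up to 46, lid 59 in diameter, 60 tall in all, about 0.19 kg. Origin: centre of its underside. At the start it stands behind the stop, its front at the deck's edge (tray x = -68 mm for its origin), its top 86 mm above the bench.
- jar_middle: The second jar, same kind, right behind the front one. Origin: centre of its underside.
- jar_back: The third jar, same kind, between the second jar and the pusher. Origin: centre of its underside.
- oil_bottle: Bystander: yellow oil bottle, 76 in diameter, 270 tall, standing beside the back part of the tray on its -y side. Origin: centre of its underside.
- tin: Bystander: plain metal tin, 74 in diameter, 70 tall, standing beside the tray on its +y side. Origin: centre of its underside.
- tape_roll: Bystander: brown ring of packing tape, 96 in diameter, 48 high, lying flat beside the front part of the tray on its -y side. Origin: centre of its underside.
Not all that is in view belongs to the job. Leave any blue or pink look-alike of the jar_front alone.

How it is judged:
On the way:
1. with the stop held down, the front jar has come out over it and rests against a finger (value of joint front_stop above 0.0135 m and contact force between the fingers and jar_front above 0.3 N and x of jar_front in the frame of tray between -0.099 and -0.076 m), for 0.3 s.
At the end, for the whole second after the job is handed in: Stop held down (joint over 0.0135 m); front jar on the deck, upright (0.12 rad), at rest, its front 8 to 31 mm past the deck edge (tray x of its origin -76 to -99 mm), pressing on a finger with over 0.3 N; other jars upright; bystanders moved under 20 mm (all of step 1 and linear speed of jar_front below 0.02 m/s and angle between each of jar_front, jar_middle, jar_back's own z axis and vertical below 0.12 rad and z of jar_front in the frame of tray between 0.022 and 0.032 m and distance of each of oil_bottle, tin, tape_roll from where it was at the start of the episode below 0.02 m); the arm keeps its last pose, push and grip.
It fails at once if the front jar slides off the tray (x of jar_front in the frame of tray below -0.11 m).
It fails at once if a jar is tipped (more than 0.3 rad) (angle between any of jar_front, jar_middle, jar_back's own z axis and vertical above 0.3 rad).
It fails at once if a jar is lifted more than 10 mm off the deck (z of any of jar_front, jar_middle, jar_back in the frame of tray above 0.036 m).
It fails at once if the bottle, the tin or the tape roll is moved more than 20 mm (distance of any of oil_bottle, tin, tape_roll from where it was at the start of the episode above 0.02 m).
It also fails if it takes over 29 s, if anything falls off the work surface, if the arm or the gripper's body presses on something with over 40 N, if the wrist force passes 120 N, or if a joint passes its speed limit or range.

ROBOT

A 6-joint arm with a two-finger parallel gripper is mounted at the origin on the work surface. World frame = base frame: x ahead of the robot, y to its left, z up, the work surface at z = 0. Lengths are in m, angles in rad, forces in N, time in s.
With the tool pointing down it reaches from about 0.375 to 0.925 m from the base axis. Payload 5.7 kg.
Tool frame: the origin (TCP) lies between the finger pads; the fingertips stand 11 mm ahead of it and the grasp point (between the pads) lies 8 mm behind it; z points along the fingers, y is the line along which they close (so a half turn about z gives the same grasp; the last joint's range is limited). The gripper opens to 88 mm and grips with 3 to 60 N. Pads are 20 mm wide; open, the fingers measure 115 mm over their backs; the gripper's body (75 mm by 178 mm) begins 61 mm behind the grasp point.
Start: joints at [-1.321, 0.359, 1.51, -0, 1.272, -0.115], TCP at [0.214, -0.56, 0.234] pointing down, gripper open.
Joint ranges: [-2.97, 2.97], [-1.01, 2.36], [0.21, 2.38], [-0.96, 4.11], [0.2, 2.71], [-2.98, 2.98]. Speed limits (rad/s): [2.39, 2.39, 3.14, 3.14, 3.14, 3.14].

INTERFACE

Orientations are given as a unit quaternion [x, y, z, w].
In Python, from station import manip gives the robot as it stands.
- The arm moves only by the shell command python3 -m crank 'ROWS' [FORCE]. ROWS is text: rows parted by semicolons, each of 7 numbers parted by spaces: the shift along the tool's x, y, z in m, then the turn, a rotation vector about the tool's x, y, z in degrees, then the closure in counts, from 0 (fully open) to 255 (shut). A call has 1 to 8 rows; each row shifts and turns the commanded pose from where the row before left it, along the tool's axes as they then stand; what a row does not reach is not made up. A row lasts 1/8 s, in which the tool goes at most 62.5 mm and 10.7 degrees, less where a joint would pass 70% of its speed; a pose out of reach is approached as far as the arm can. A call with a gripper value outside its range is refused whole. The fingers move at their own pace and stop on an object; FORCE is the grip in N (left out, the last holds). Time passes only in rows, so rows that do not move let the fingers close. It gives the time, the measured TCP pose, the force, the opening and the grip force at its end, in the units of the state.
- manip.observe(): the state, without advancing time (a new reading comes with each control period).
- manip.snapshot(name): name is "side" or "top" or "wrist"; returns (picture, depth): 384x512x3 uint8, red, green, blue; 384x512 float32, m along the optical axis (not along the pixel's ray), 0 where there is no reading.
- manip.calibration(name): a dict with "fx", "fy", "cx", "cy" (pixels), "D" ([k1, k2, p1, p2, k3] as OpenCV has them; the pictures are not rectified), "xyz" and "attitude" of the camera in the world. Camera axes: x right, y up, looking along -z (the intrinsics and any distortion apply to the point x, -y, -z); pixel columns grow to the right and rows downward; lengths in m; the calibration is good to about 2 mm. A picture is of the moment at which its call begins: read the wrist's pose just before it. calibration takes no time and is no camera call; for the wrist camera it gives the pose at the moment of the call.
- manip.hand_in(): hands the job in; it is judged then, once.
The state is a dict: "t": time; "qpos": joint angles; "joint_velocities": joint speeds; "effort": joint torques, N m; "tool_pos": TCP position; "eef_rot": TCP orientation; "contact_force": force on the tool from outside, world axes, zero at the start; "moment": the same for the moment, N m; "finger_gap": finger opening in m; "gripper_force": force on a finger pad.
Only numpy, scipy, OpenCV 4.12 (cv2) and the standard library are available. Lean on these libraries where they do the work, as an engineer would, in place of code of your own. Each camera call takes 0.05 s, during which the arm holds its last target. There are 200 camera calls.

## Working session

There is one attempt and no reset: what is moved stays moved. The work goes in short steps, Python scripts to look and compute and a shell command to move; the robot and the scene stay as the last step left them, time stands still between calls to the robot, and variables do not carry over. Pictures are saved under pics/ and viewed, at most 10 in all, crops included, and the job is handed in when it is done.

```bash
mkdir -p pics; ls
python3 - <<'E'
from station import manip
import cv2,numpy as np
s=manip.observe();print(s)
for n in ("top","side"):
    p,d=manip.snapshot(n);c=manip.calibration(n);print(n,c)
    cv2.imwrite(f"pics/{n}0.png",p[:,:,::-1]);np.savez(f"{n}0.npz",p=p,d=d)
E
```

```text
pics
{'t': 0.0, 'qpos': array([-1.32110244e+00,  3.59509928e-01,  1.51144105e+00, -3.02196187e-05,
        1.27250289e+00, -1.15116748e-01]), 'joint_velocities': array([ 0.00089981, -0.0005448 , -0.00032939, -0.00105525, -0.00127601,
        0.00083542]), 'effort': array([ 2.50991616e-03, -5.15362716e+01, -2.70727479e+01,  6.74001197e-02,
        3.49122717e-02, -1.48547842e-04]), 'tool_pos': array([ 0.21386712, -0.55985948,  0.23280337]), 'eef_rot': array([ 9.83408990e-01,  1.81399811e-01, -7.69776786e-05, -9.27529771e-04]), 'contact_force': array([ 0.13466915, -0.4063864 ,  0.28780776]), 'moment': array([ 0.01251408, -0.03282393,  0.01529857]), 'gripper_force': 0.0, 'finger_gap': 0.08740284840602791}
top {'fx': 361.3611018492828, 'fy': 361.3611018492828, 'cx': 260.32009029890776, 'cy': 194.1632855953969, 'D': array([-0.03187814,  0.        ,  0.        ,  0.        ,  0.        ]), 'xyz': array([0.41234163, 0.1196751 , 0.72403946]), 'attitude': array([-0.0706968 ,  0.07978371,  0.72840948, -0.67679846])}
side {'fx': 413.82802030536305, 'fy': 413.82802030536305, 'cx': 257.1887081010275, 'cy': 200.02927326239433, 'D': array([-0.10081094,  0.        ,  0.        ,  0.        ,  0.        ]), 'xyz': array([ 0.47841478, -0.42277696,  0.49204241]), 'attitude': array([ 0.44308702, -0.0355263 , -0.05602749,  0.89402053])}
```

View pics/top0.png

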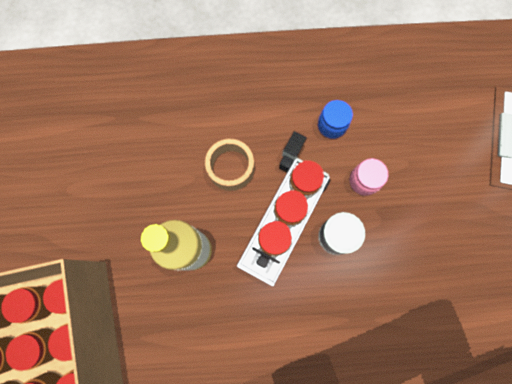

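View pics/side0.png

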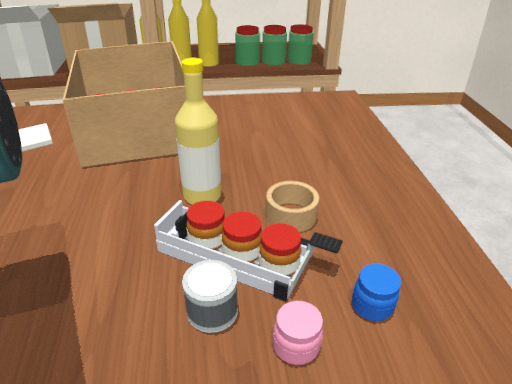

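The top view shows three red lids at (308,177), (291,207) and (275,239), the thumb pad at (296,145), the tape at (229,162) and the blue jar at (336,118). The side view confirms that the row's front faces the far-right end (+x world), with the pad on the bottle side.

```bash
cat > h.py <<'E'
import numpy as np,cv2
from scipy.spatial.transform import Rotation as R
def cloud(c,d):
    v,u=np.mgrid[0:384,0:512]
    K=np.array([[c['fx'],0,c['cx']],[0,c['fy'],c['cy']],[0,0,1]])
    n=cv2.undistortPoints(np.stack([u,v],-1).reshape(-1,1,2).astype(float),K,c['D']).reshape(384,512,2)
    P=np.stack([n[...,0]*d,-n[...,1]*d,-d],-1)
    return P@R.from_quat(c['attitude']).as_matrix().T+c['xyz']
def comps(p,P,mask,zr,amin=40):
    m=(mask&(P[...,2]>zr[0])&(P[...,2]<zr[1])).astype(np.uint8)
    n,l,st,ce=cv2.connectedComponentsWithStats(m)
    for i in range(1,n):
        if st[i,4]>=amin:
            q=P[l==i]; (x,y),(w,h),a=cv2.minAreaRect(q[:,:2].astype(np.float32)*1000)
            print(ce[i].round(0),st[i,4],'med',np.median(q,0).round(4),'mean',q.mean(0).round(4),'rect',np.round([x,y,w,h,a],1))
def masks(p):
    h=cv2.cvtColor(p,cv2.COLOR_RGB2HSV).astype(int)
    H,S,V=h[...,0],h[...,1],h[...,2]
    return dict(red=((H<6)|(H>174))&(S>180)&(V>100),black=(V<70),blue=(H>100)&(H<130)&(S>150),pink=(H>155)&(H<175)&(S>60),tape=(H>12)&(H<25)&(S>60)&(V>120))
E
python3 - <<'E'
from h import *
from station import manip
for n in ("top","side"):
    z=np.load(n+"0.npz");p,d=z['p'],z['d'];P=cloud(manip.calibration(n),d);m=masks(p);print(n)
    for k,zr in (('red',(.08,.092)),('black',(.03,.075)),('blue',(.03,.1)),('pink',(.03,.1)),('tape',(.04,.056))):
        print(k);comps(p,P,m[k],zr)
E
```

```text
top
red
[307. 176.] 485 med [0.5778 0.0175 0.0858] mean [0.5777 0.0178 0.0858] rect [578.6  18.7  54.2  56.1  72.1]
[292. 205.] 402 med [0.5257 0.0495 0.0858] mean [0.5254 0.0509 0.0858] rect [523.2  53.1  55.1  54.5  10.3]
[267. 234.] 94 med [0.4839 0.1006 0.086 ] mean [0.4777 0.0992 0.0859] rect [474.1  97.   33.4  54.5  66.7]
black
[295. 144.] 283 med [0.6529 0.0306 0.0542] mean [0.6529 0.0311 0.0542] rect [652.7  30.8  27.3  44.6  56.2]
[286. 162.] 82 med [0.6234 0.0507 0.0375] mean [0.6226 0.0501 0.0374] rect [621.9  49.7  19.7  21.3  59.3]
[265. 255.] 62 med [0.441  0.1067 0.0724] mean [0.4414 0.1064 0.0672] rect [439.4 107.6  48.4  11.1  61.8]
blue
[336. 117.] 819 med [ 0.7017 -0.0553  0.0596] mean [ 0.7024 -0.0555  0.0557] rect [706.9 -57.   58.1  59.1  81.1]
pink
[362. 182.] 240 med [ 0.563  -0.0896  0.0421] mean [ 0.568  -0.0944  0.0442] rect [ 573.7 -100.4   61.3   35.4   33.9]
tape
[229. 163.] 740 med [0.6262 0.1613 0.0476] mean [0.6262 0.1616 0.0474] rect [626.9 161.5  94.5  94.8  49.7]
side
red
[205. 214.] 766 med [0.4698 0.0807 0.0863] mean [0.4697 0.0816 0.086 ] rect 
[... 1149 characters left out ...]
ect [ 987.7 1163.4   36.1   66.    48.4]
[114.  39.] 108 med [0.1543 1.2207 0.0484] mean [0.1553 1.2213 0.0484] rect [ 154.5 1221.3   97.    25.2    6. ]
[75. 41.] 109 med [0.0055 1.2208 0.0485] mean [0.0046 1.221  0.0482] rect [   3.7 1221.3   18.2   95.8   87. ]
[151.  41.] 42 med [0.3011 1.1569 0.0516] mean [0.3005 1.1585 0.0513] rect [ 312.  1167.8   74.    41.    43.7]
[131.  85.] 496 med [0.2758 0.7343 0.0479] mean [0.2764 0.7348 0.0478] rect [279.4 733.8  54.3 258.7  87.9]
[125. 142.] 654 med [0.3007 0.3995 0.0483] mean [0.3023 0.3991 0.0482] rect [303.7 399.7 216.9   8.3   9. ]
[293. 199.] 781 med [0.6252 0.151  0.0472] mean [0.6256 0.1558 0.0462] rect [626.6 160.2  94.6  95.   73.7]
```

```bash
cat > plan.py <<'E'
from h import *
from station import manip
import sys
B=np.array([.5776,.0175,0]);X=np.array([-.848,.531,0]);X/=np.linalg.norm(X);Y=np.array([-X[1],X[0],0])
O=B+.068*X; 
def totray(p): return np.array([(p-O)@X,(p-O)@Y,p[2]])
def report(tx,ty,tz):
    s=manip.observe();M=R.from_quat(s['eef_rot']);T=O+tx*X+ty*Y;T[2]=tz
    print('t',s['t'],'world',s['tool_pos'].round(4),'tray mm',(totray(s['tool_pos'])*1000).round(1),'q',s['qpos'].round(3))
    print('shift tool',(M.inv().apply(T-s['tool_pos'])*1000).round(1),'gap',s['finger_gap'],'F',s['contact_force'].round(2),'gf',s['gripper_force'])
    for sg in (1,-1):
        y=sg*Y;z=np.array([0,0,-1.]);G=R.from_matrix(np.stack([np.cross(y,z),y,z],1))
        print('turn',sg,np.degrees((M.inv()*G).as_rotvec()).round(2))
if __name__=="__main__": report(*map(float,sys.argv[1:4]))
E
python3 plan.py -.130 -.026 .233
python3 -c "
from h import *
from station import manip
from plan import totray
z=np.load('side0.npz');P=cloud(manip.calibration('side'),z['d'])
for u,v in ((200,185),(193,67),(211,280),(298,320)): print(u,v,P[v,u].round(3),totray(P[v,u]).round(3))"
```

```text
t 0.1 world [ 0.2139 -0.56    0.2329] tray mm [-66.2 682.4 232.9] q [-1.321  0.359  1.511  0.     1.273 -0.115]
shift tool [ 6.039e+02 -3.759e+02  6.000e-01] gap 0.08753186617246064 F [-0.81 -0.45 -0.17] gf 0.0
turn 1 [-9.000e-02  3.000e-02  5.295e+01]
turn -1 [-4.0000e-02 -1.1000e-01 -1.2705e+02]
200 185 [0.462 0.208 0.052] [ 0.131 -0.1    0.052]
193 67 [0.465 0.232 0.266] [ 0.141 -0.122  0.266]
211 280 [ 0.472 -0.044  0.072] [-0.011  0.108  0.072]
298 320 [ 0.577 -0.114  0.061] [-0.137  0.112  0.061]
```

```bash
python3 -m crank '0 0 0 0 0 10.6 143; 0 0 0 0 0 10.6 143; 0 0 0 0 0 10.6 143; 0 0 0 0 0 10.6 143; 0 0 0 0 0 10.55 143' 10; python3 plan.py -.130 -.026 .15
```

```text
t: 0.72
tool_pos: [0.214, -0.5601, 0.2331]
eef_rot: [0.96, -0.279, -0.0, -0.001]
contact_force: [0.5, 0.3, -0.6]
finger_gap: 0.0413
gripper_force: 0.0
t 0.725 world [ 0.214  -0.5601  0.2331] tray mm [-66.3 682.5 233.1] q [-1.321  0.359  1.511 -0.     1.272  0.815]
shift tool [  59.5 -708.8   83.6] gap 0.04126023702408677 F [ 0.53  0.34 -0.6 ] gf 0.0
turn 1 [-0.05  0.05 -0.34]
turn -1 [8.0000e-02 7.0000e-02 1.7966e+02]
```

```bash
python3 -m crank '.005 -.059 0 0 0 0 143; .005 -.059 0 0 0 0 143; .005 -.059 0 0 0 0 143; .005 -.059 0 0 0 0 143; .005 -.059 0 0 0 0 143; .005 -.059 0 0 0 0 143' ; python3 -m crank '.005 -.059 0 0 0 0 143; .005 -.059 0 0 0 0 143; .005 -.059 .01 0 0 0 143; .005 -.059 .02 0 0 0 143; .005 -.059 .02 0 0 0 143; .005 -.059 .03 0 0 0 143; 0 0 0 0 0 0 143'; python3 plan.py -.130 -.026 .1
python3 - <<'E'
from station import manip
import cv2
p,d=manip.snapshot("wrist");cv2.imwrite("pics/w1.png",p[:,:,::-1])
p,d=manip.snapshot("side");cv2.imwrite("pics/s1.png",p[:,:,::-1])
E
```

```text
t: 1.48
tool_pos: [0.428, -0.2746, 0.2335]
eef_rot: [0.961, -0.276, -0.0, -0.0]
contact_force: [1.7, -0.8, -0.1]
finger_gap: 0.0386
gripper_force: 0.0
t: 2.35
tool_pos: [0.6384, 0.0084, 0.1523]
eef_rot: [0.962, -0.274, -0.002, -0.0]
contact_force: [-1.1, 0.1, 0.2]
finger_gap: 0.0385
gripper_force: 0.0
t 2.35 world [0.6384 0.0084 0.1523] tray mm [-124.3  -24.5  152.3] q [-9.500e-02  4.920e-01  1.508e+00  1.000e-03  1.146e+00  2.030e+00]
shift tool [ 5.9 -1.5 52.2] gap 0.03846316182518175 F [-1.11  0.09  0.23] gf 0.0
turn 1 [0.06 0.24 0.24]
turn -1 [-3.8000e-01  1.0000e-01 -1.7976e+02]
```

View pics/w1.png

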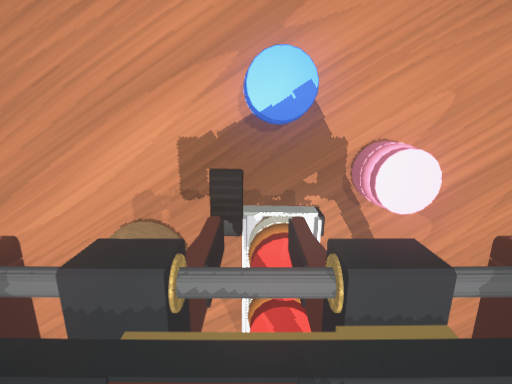

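View pics/s1.png

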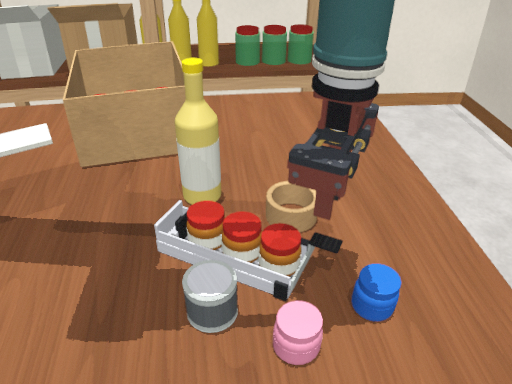

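The wrist view shows the pad at (226,200), left of the row, with the fingers straddling the pad and the row's front. The side view shows clear space around them. Next I centre and descend.

```bash
python3 -m crank '.006 -.0015 .02 0 0 .2 143; 0 0 .025 0 0 0 143; 0 0 .025 0 0 0 143; 0 0 0 0 0 0 143; 0 0 0 0 0 0 143' ; python3 plan.py -.130 -.026 .05
python3 - <<'E'
from station import manip
import cv2
p,d=manip.snapshot("side");cv2.imwrite("pics/s2.png",cv2.resize(p[150:330,200:440,::-1],None,fx=3,fy=3))
p,d=manip.snapshot("wrist");cv2.imwrite("pics/w2.png",p[:,:,::-1])
E
```

```text
t: 3.08
tool_pos: [0.6447, 0.0021, 0.0861]
eef_rot: [0.96, -0.278, 0.0, -0.0]
contact_force: [0.3, 0.3, 0.4]
finger_gap: 0.0381
gripper_force: 0.0
t 3.075 world [0.6447 0.0021 0.0861] tray mm [-133.   -22.6   86.1] q [-0.104  0.573  1.553  0.     1.015  2.031]
shift tool [-3.1 -3.4 36.1] gap 0.03809771908906768 F [0.27 0.29 0.42] gf 0.0
turn 1 [-0.02 -0.04 -0.27]
turn -1 [-7.0000e-02  3.0000e-02  1.7973e+02]
```

View pics/s2.png

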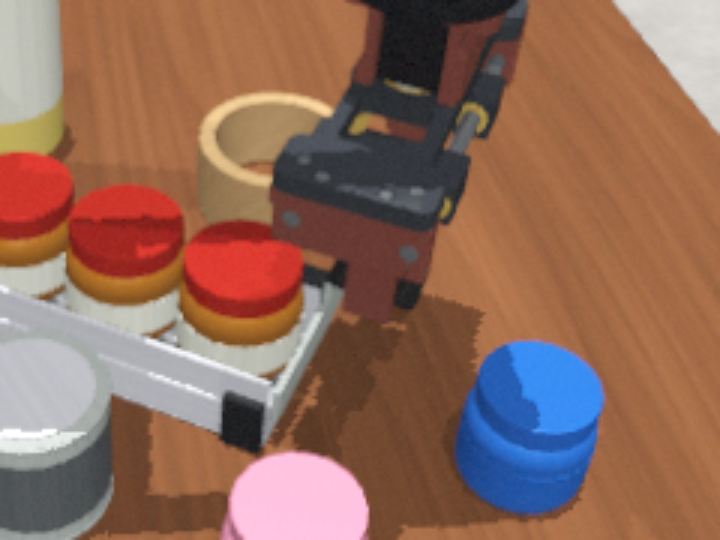

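View pics/w2.png

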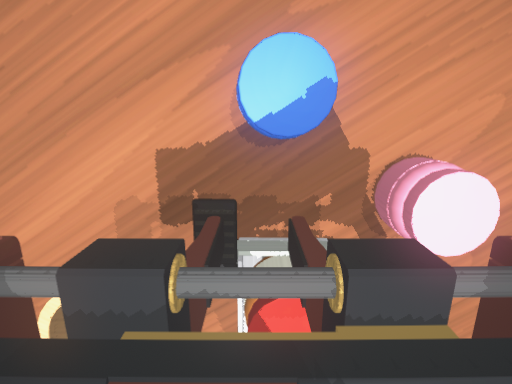

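The side crop shows the waiting finger narrow at its tip and stepping out wider above, at crop row ~262. I'll measure that profile from the depth.

Run:
```python
from plan import *
p,d=manip.snapshot("side");P=cloud(manip.calibration("side"),d)
T=np.stack([(P-O)@X,(P-O)@Y,P[...,2]],-1)*1000
s=manip.observe();t=totray(s['tool_pos'])*1000;print(t.round(1))
for z in range(72,180,6):
    m=(abs(T[...,2]-z)<3)&(T[...,0]<-95)&(T[...,0]>-200)&(abs(T[...,1]-15)<60)
    q=T[m]
    if len(q)>3: print(z,len(q),'x',np.percentile(q[:,0],[3,97]).round(1),'y',np.percentile(q[:,1],[5,50,95]).round(1))
for m,k in ((masks(p)['red'],'red'),(masks(p)['black'],'black')): comps(p,P,m,(.03,.09))
```

```text
[-133.2  -23.4   86.7]
72 19 x [-97.8 -95.5] y [-5.5  4.3 10.4]
78 35 x [-143.   -95.5] y [-1.9  5.   9.9]
84 75 x [-142.8  -95.3] y [-1.5  5.   9. ]
90 57 x [-142.5  -95.5] y [-0.8  5.1  6.1]
96 50 x [-143.  -122.9] y [3.5 4.8 6.1]
102 47 x [-142.9 -121.4] y [3.7 5.3 6.9]
108 41 x [-142.6 -123. ] y [5.1 6.3 7.1]
150 26 x [-135.8 -118. ] y [-44.7 -43.3 -41.5]
156 89 x [-160.8 -105.3] y [-44.1  56.5  58.3]
162 231 x [-164.9 -101.8] y [-42.7  57.4  58.5]
168 249 x [-165.  -102.7] y [-42.   57.4  58.6]
174 288 x [-165.  -104.4] y [-42.7  56.1  58.6]
[275.  29.] 163 med [0.7774 1.2446 0.0582] mean [0.7775 1.2525 0.0563] rect [ 780.7 1264.7   96.1   80.4   81.6]
[301.  29.] 150 med [0.8841 1.2418 0.0587] mean [0.885  1.2478 0.0564] rect [ 886.2 1260.5   81.3   84.3   11.8]
[247.  30.] 165 med [0.6671 1.2427 0.0581] mean [0.6671 1.2501 0.0558] rect [ 667.6 1260.4   80.2   79.2   82.1]
[224. 221.] 1801 med [0.4987 0.0618 0.086 ] mean [0.4975 0.0619 0.085 ] rect [494.1  69.3  60.1 128.8  58.3]
[280. 240.] 1007 med [0.5753 0.0083 0.0865] mean [0.5753 0.0102 0.0854] rect [576.   16.8  58.6  59.   75.7]
[181. 226.] 205 med [0.4306 0.088  0.0578] mean [0.43   0.0891 0.057 ] rect [429.8  95.9  17.6  31.4  13.1]
[309. 241.] 88 med [0.6287 0.0419 0.0526] mean [0.6283 0.0411 0.0475] rect [628.4  42.6  14.8  33.5  25.4]
[335. 247.] 74 med [0.6632 0.0155 0.0549] mean [0.6636 0.0155 0.0545] rect [663.4  16.1  20.2  11.4  59.4]
[281. 285.] 45 med [ 0.5721 -0.0301  0.0328] mean [ 0.5722 -0.0301  0.0328] rect [572.2 -29.6   4.2  19.3  58.5]
```

```bash
python3 -m crank '-.003 -.003 .005 0 0 -.3 143; 0 0 .008 0 0 0 143; 0 0 0 0 0 0 143; 0 0 0 0 0 0 143; 0 0 0 0 0 0 143' ; python3 plan.py -.130 -.026 .0485
```

```text
t: 3.85
tool_pos: [0.6436, 0.0072, 0.0725]
eef_rot: [0.961, -0.275, 0.0, -0.0]
contact_force: [0.8, 0.8, 0.3]
finger_gap: 0.0386
gripper_force: 0.0
t 3.85 world [0.6436 0.0072 0.0725] tray mm [-129.4  -26.3   72.5] q [-0.096  0.588  1.564  0.     0.989  2.032]
shift tool [ 0.6  0.3 24. ] gap 0.038584436178845924 F [0.78 0.83 0.34] gf 0.0
turn 1 [-0.01 -0.01  0.11]
turn -1 [ 1.0000e-02 -1.0000e-02 -1.7989e+02]
```

```bash
python3 -m crank '.0005 0 .004 0 0 0 143; 0 0 .004 0 0 0 143; 0 0 .004 0 0 0 143; 0 0 0 0 0 0 143; 0 0 0 0 0 0 143' ; python3 -m crank '0 0 .004 0 0 0 143; 0 0 .004 0 0 0 143; 0 0 .003 0 0 0 143; 0 0 0 0 0 0 143; 0 0 0 0 0 0 143; 0 0 0 0 0 0 143'; python3 plan.py -.130 -.026 .0485
```

```text
t: 4.47
tool_pos: [0.6438, 0.007, 0.0603]
eef_rot: [0.961, -0.275, -0.0, -0.0]
contact_force: [-0.0, -0.2, 0.0]
finger_gap: 0.0386
gripper_force: 0.2
t: 5.22
tool_pos: [0.644, 0.0069, 0.0495]
eef_rot: [0.961, -0.275, 0.0, -0.0]
contact_force: [-0.2, -0.1, 2.1]
finger_gap: 0.0385
gripper_force: 2.4
t 5.225 world [0.644  0.0069 0.0495] tray mm [-129.9  -26.3   49.5] q [-0.096  0.618  1.577 -0.     0.946  2.032]
shift tool [0.1 0.3 1. ] gap 0.03849475215968889 F [-0.2  -0.09  2.13] gf 2.388480759691447
turn 1 [-0.01 -0.01  0.11]
turn -1 [ 2.0000e-02 -1.0000e-02 -1.7989e+02]
```

```bash
python3 -m crank '0 0 .001 0 0 0 143; 0 0 .001 0 0 0 143; 0 0 0 0 0 0 143; 0 0 0 0 0 0 143; 0 0 0 0 0 0 143; 0 0 0 0 0 0 143'
python3 - <<'E'
from plan import *
p,d=manip.snapshot("side");cv2.imwrite("pics/s3.png",cv2.resize(p[150:330,200:440,::-1],None,fx=3,fy=3))
P=cloud(manip.calibration("side"),d);comps(p,P,masks(p)['red'],(.08,.095));comps(p,P,masks(p)['black'],(.02,.06),15)
report(-.13,-.026,.0475)
E
```

```text
t: 5.98
tool_pos: [0.6441, 0.0069, 0.0481]
eef_rot: [0.961, -0.275, 0.0, -0.0]
contact_force: [-1.3, -0.6, 7.0]
finger_gap: 0.0388
gripper_force: 4.9
[215. 217.] 788 med [0.4848 0.071  0.0861] mean [0.4849 0.0721 0.0859] rect [485.4  75.5  57.8  56.9  64.4]
[252. 229.] 856 med [0.5381 0.037  0.086 ] mean [0.5381 0.038  0.0858] rect [538.1  40.8  56.4  57.3  25.7]
[283. 243.] 393 med [5.774e-01 5.000e-04 8.670e-02] mean [0.5775 0.0014 0.0861] rect [579.8   3.4  31.3  57.7  11.9]
[190. 233.] 125 med [0.4441 0.0789 0.0492] mean [0.4435 0.0814 0.0481] rect [443.   88.5  15.3  36.5  12.9]
[280. 287.] 109 med [ 0.5711 -0.0296  0.029 ] mean [ 0.5713 -0.0298  0.0284] rect [571.3 -29.6   4.9  20.6  53. ]
[235. 299.] 23 med [ 0.503  -0.0555  0.0436] mean [ 0.503  -0.0556  0.0425] rect [501.9 -57.6  12.2   1.2  60.5]
t 6.025 world [0.6441 0.0069 0.0481] tray mm [-130.   -26.3   48.1] q [-0.096  0.62   1.578  0.     0.943  2.032]
shift tool [0.  0.3 0.6] gap 0.03867604264151637 F [-1.87 -1.27  7.77] gf 4.948698291555047
turn 1 [-0.02 -0.03  0.1 ]
turn -1 [ 5.000e-02 -4.000e-02 -1.799e+02]
```

View pics/s3.png

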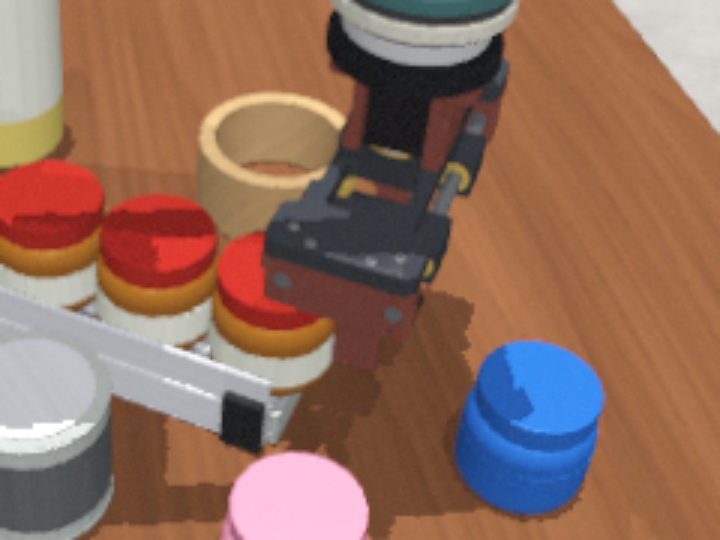

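The side view shows the front jar past the lowered stop, upright and touching the waiting finger at crop (335,340), with the row about 18 mm forward. I'll hold, then confirm it is at rest.

```bash
python3 -m crank '0 0 0 0 0 0 143; 0 0 0 0 0 0 143; 0 0 0 0 0 0 143; 0 0 0 0 0 0 143; 0 0 0 0 0 0 143; 0 0 0 0 0 0 143; 0 0 0 0 0 0 143; 0 0 0 0 0 0 143'
python3 - <<'E'
from plan import *
F=[]
for i in range(20):
    p,d=manip.snapshot("side");F.append(manip.observe()['contact_force'])
F=np.array(F);print('F tray',[(F@X).mean().round(2),(F@Y).mean().round(2),F[:,2].mean().round(2)])
P=cloud(manip.calibration("side"),d);comps(p,P,masks(p)['red'],(.08,.095))
h=P[(masks(p)['red'])&(P[...,2]>.08)&(P[...,2]<.095)]
for c in ([.4854,.0755,0],[.5381,.0408,0]): print(totray(np.array(c)).round(4))
comps(p,P,masks(p)['tape']&(P[...,1]<.3)&(P[...,0]>.5),(.03,.056))
report(-.13,-.026,.0475)
E
```

```text
t: 7.02
tool_pos: [0.6441, 0.0069, 0.0481]
eef_rot: [0.961, -0.275, 0.0, -0.0]
contact_force: [-2.4, -0.5, 7.3]
finger_gap: 0.0387
gripper_force: 4.9
F tray [np.float64(0.86), np.float64(1.42), np.float64(7.71)]
[215. 217.] 788 med [0.4847 0.0711 0.0862] mean [0.4848 0.0721 0.086 ] rect [484.5  75.8  59.1  55.7  84.7]
[252. 229.] 867 med [0.5381 0.0371 0.086 ] mean [0.5382 0.0378 0.0858] rect [538.   41.3  58.1  56.7  81.4]
[283. 243.] 396 med [5.775e-01 2.000e-04 8.670e-02] mean [0.5777 0.0011 0.0861] rect [579.5   3.9  31.1  57.5  10. ]
[ 0.0409 -0.0002  0.    ]
[-0.0222  0.0012  0.    ]
[287. 199.] 906 med [0.6133 0.174  0.0446] mean [0.6169 0.1624 0.0425] rect [620.1 163.1  95.9  80.9  62.3]
t 8.025 world [0.6441 0.007  0.0481] tray mm [-130.   -26.3   48.1] q [-0.096  0.62   1.578  0.     0.943  2.032]
shift tool [0.  0.3 0.6] gap 0.03837457630296827 F [-2.23 -1.14  6.97] gf 4.947714954614639
turn 1 [-0.02 -0.03  0.11]
turn -1 [ 4.0000e-02 -3.0000e-02 -1.7989e+02]
```

```bash
python3 -m crank '-.001 0 0 0 0 0 143; -.001 0 0 0 0 0 143; 0 0 0 0 0 0 143; 0 0 0 0 0 0 143; 0 0 0 0 0 0 143; 0 0 0 0 0 0 143; 0 0 0 0 0 0 143; 0 0 0 0 0 0 143'
python3 - <<'E'
from plan import *
F=[]
for i in range(20):
    p,d=manip.snapshot("side");F.append(manip.observe()['contact_force'])
F=np.array(F);print('F tray',[(F@X).mean().round(2),(F@Y).mean().round(2),F[:,2].mean().round(2)])
P=cloud(manip.calibration("side"),d);comps(p,P,masks(p)['red'],(.08,.095))
report(-.13,-.026,.0475)
cv2.imwrite("pics/s4.png",cv2.resize(p[200:300,250:390,::-1],None,fx=5,fy=5))
E
```

```text
t: 9.02
tool_pos: [0.6439, 0.0071, 0.0482]
eef_rot: [0.961, -0.275, 0.002, 0.0]
contact_force: [2.5, -4.4, 5.0]
finger_gap: 0.0388
gripper_force: 4.3
F tray [np.float64(-4.47), np.float64(2.55), np.float64(5.32)]
[215. 217.] 788 med [0.4848 0.0713 0.0861] mean [0.4847 0.0723 0.0859] rect [484.6  76.5  58.5  55.6  85.4]
[252. 229.] 867 med [0.5378 0.0374 0.086 ] mean [0.5378 0.0381 0.0858] rect [538.   40.8  57.   58.3  24.1]
[283. 243.] 396 med [ 5.774e-01 -2.000e-04  8.670e-02] mean [0.5777 0.0009 0.0861] rect [579.6   3.4  31.8  57.2  12.4]
t 10.025 world [0.6439 0.0071 0.0482] tray mm [-129.7  -26.4   48.2] q [-9.600e-02  6.190e-01  1.581e+00 -1.000e-03  9.380e-01  2.033e+00]
shift tool [0.3 0.4 0.7] gap 0.03868714889278634 F [ 1.92 -3.46  5.5 ] gf 4.320682995021343
turn 1 [-0.05 -0.2   0.1 ]
turn -1 [ 3.100e-01 -7.000e-02 -1.799e+02]
```

View pics/s4.png

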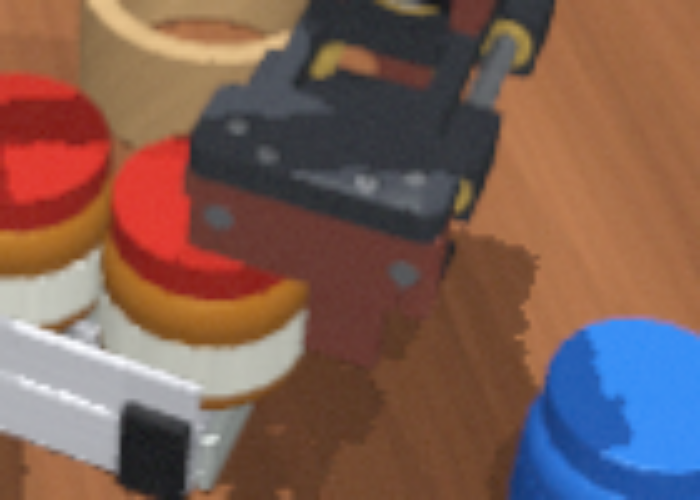

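The crop shows the finger flush against the jar at (305,330). The force change to about -4.5 N along tray x confirms solid contact, and the fingertip is at 37 mm, so the stop is down.

```bash
python3 -c "
from station import manip
print(manip.hand_in())"
```

```text
the job is handed in; nothing more can be done
None
```

I handed the job in at about 10 s, with one fingertip holding the stop fully down and the front jar upright against the other, about 18 mm past the deck edge by camera estimate; the system gave no verdict.

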